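# Lock the strainer cartridge into its housing

## Robot

A 6-joint arm with a two-finger parallel gripper is mounted at the origin on a cart in front of the work surface, level with it; the furniture and walls round the work are solid. World frame = base frame: x ahead of the robot, y to its left, z up, the work surface at z = 0. Lengths are in m, angles in degrees, forces in N, time in s.
With the tool pointing down it reaches from about 0.35 to 0.875 m from the base axis. Payload 4.2 kg.
Tool frame: the origin (TCP) lies midway between the tips of the shut fingers; the grasp point (between the pads) lies env.tcp_to_grasp behind it (env.tcp_to_grasp is the distance from the TCP to the grasp point, in m); z points along the fingers, y is the line along which they close (so a half turn about z gives the same grasp; the last joint's range is limited). The gripper opens to 85 mm and grips with 20 to 120 N. Pads are 22 mm wide; open, the fingers measure 114 mm over their backs; the gripper's body (76 mm by 85 mm) begins 54 mm behind the grasp point. The pads swing forward as they close: fully open they stand 13 mm farther back than shut.
Start: joints at [-48.667, 22.042, 0.453, 0, -68.411, -14.817], TCP at [0.279, -0.559, 0.231] pointing down, gripper open.
Joint ranges: [-179.83, 179.83], [-69.29, 118.12], [-61.27, 80.66], [-181.25, 117.63], [-171.15, -9.14], [-177.46, 177.46]. Speed limits (degrees/s): [159.86, 159.86, 180, 180, 180, 180].

## Interface

Orientations are given as [roll, pitch, yaw] about the fixed x, y, z axes, in that order (R = Rz(yaw) Ry(pitch) Rx(roll)).
In Python, from bench import sensors, vision, ticket, env gives the robot as it stands.
- The arm moves only by the tool play_rows, never from a script. Its argument "motion" is a list of rows, each an object with "delta_pos": the shift along the tool's x, y, z in units of 0.02 m (1.0 is 0.02 m), a list of three; "twist": the turn, a rotation vector about the tool's x, y, z in units of 0.15 rad (1.0 is 0.15 rad), a list of three; "gripper": the finger opening in mm, from 0 to 85.4. A call has 1 to 20 rows; each row shifts and turns the commanded pose from where the row before left it, along the tool's axes as they then stand; what a row does not reach is not made up. A row lasts 1/10 s, in which the tool goes at most 50 mm and 8.59 degrees, less where a joint would pass 70% of its speed; a pose out of reach is approached as far as the arm can. A call with a number of a shift or a turn outside -1 to 1 is refused whole. A call with a gripper value outside its range is refused whole. The fingers move at their own pace and stop on an object; "grip_force" is the grip in N (left out, the last holds). Time passes only in rows, so rows that do not move let the fingers close. It gives the time, the measured TCP pose, the force, the opening and the grip force at its end, in the units of the state.
- sensors.sense(): the state, without advancing time (a new reading comes with each control period).
- vision.snapshot(name): name is "side" or "top" or "wrist"; returns (picture, depth): 400x640x3 uint8, red, green, blue; 400x640 float32, m along the optical axis (not along the pixel's ray), 0 where there is no reading.
- vision.camera_info(name): a dict with "fovy" (degrees; the focal length in pixels is half the picture's height over the tangent of half this angle, whatever the lens; pixels are square), "cx", "cy" (the principal point, pixels), "world_to_cam" (4x4, takes a point from world to camera coordinates). Camera axes: x right, y down, z forward; pixel columns grow to the right and rows downward; lengths in m; the calibration is good to about 2 mm. A picture is of the moment at which its call begins: read the wrist's pose just before it. camera_info takes no time and is no camera call; for the wrist camera it gives the pose at the moment of the call.
- ticket.sign_off(): hands the job in; it is judged then, once.
Trained networks look in the newest picture that a camera, given by its name, has taken for a name from the list of things; names that differ only in an ending like _2 or _b are one class to them, and where a whole thing is asked for, a point or a joint stands for the part that bears it (a point fixed in the world has none). Each returns a list of dicts, best first, with "conf" (0 to 1); they miss things now and then, are a little off and sometimes report something else, mostly with a low value. They report only what shows in the picture. A call takes as long as a camera call. They do not tell look-alikes from the thing itself.
- vision.recognise(camera, label): "box" ([left, top, right, bottom] in pixels, round what is visible of it).
- vision.landmark_of(camera, label): "point" ([column, row] in pixels: a listed point, or the origin of a listed thing).
The state is a dict: "time": time; "q": joint angles; "qd": joint speeds; "joint_efforts": joint torques, N m; "position": TCP position; "ee_rot": TCP orientation; "ft_force": force on the tool from outside, world axes, zero at the start; "wrist_torque": the same for the moment, N m; "grip_width": finger opening in m; "grasp_force": force on a finger pad.
Only numpy, scipy, OpenCV 4.12 (cv2) and the standard library are available. Lean on these libraries where they do the work, as an engineer would, in place of code of your own. Each camera call takes 0.05 s, during which the arm holds its last target. There are 200 camera calls.

## Task

The loose strainer cartridge is lying on its side on the bench. Stand it upright on the bench and let go, then take it again from above and lower it into the strainer housing, feel gently, without forcing, for the place where its two lugs drop into the entry slots, push it down against the spring and twist it clockwise (seen from above) to the stop, so that the lugs spring up into the lock notches and it stays locked when you let go. Leave the stopper, the funnel and the timer where they are.

Things in the scene. Friction and masses are not known exactly. Their poses are not given: they have to be found in the camera images.
- cartridge_head (a point): Centre of the loose strainer cartridge's grey square head, 52 x 52 x 22 mm high, flat sides facing own +-x and +-y; own z is the axis, from stem to wing. Whole length 86 mm, 0.18 kg. Starts lying on the +x head side and the lug there, axis and own y level, centre 26 mm above the bench; then it can be held by the +-y head sides. Upright on the bench this point is at 47 mm.
- cartridge_lugs (a point): Point on the cartridge's axis level with its two lugs, 35 mm below the head centre along own z. The lugs point along own +x and -x from the round aluminium stem (40 mm diameter, ends 12 mm beyond this point, chamfered): each 10 mm wide, 8 mm high, reaching 26 mm from the axis. Half a turn about the axis changes nothing.
- cartridge_wing (a point): Centre of the cartridge's wing, 25 mm beyond the head centre along own z: an upright flat plate on the head, 12 mm thick along own x, 46 mm wide along own y, 28 mm high. With the cartridge upright it is gripped from above across its thickness, to turn the cartridge.
- mouth (a point): Centre of the round mouth (43 mm bore) of the fixed strainer housing, level with its top, 58 mm above the bench; z up. Grey pot 92 mm across on a 120 x 110 mm foot, pipe stubs along own +-y. In the mouth a steel ring with two opposite slots for the lugs, 14 mm wide, reaching 28 mm from the axis. Heights below are of the cartridge's head centre above this point.
- strainer_housing: The housing with ring and pad, origin under its centre on the bench. The ring's slots lie nominally along own +-x, but the ring is fixed turned by an unreported angle of up to 0.5 rad either way: find it by feel or by eye from above. Lugs on top of the ring: head centre 39 mm above the mouth; within about 0.08 rad of the slots they drop in, on to the spring at about 33 mm.
- spring_pad (a joint): Spring pad in the bore, m, 0 up, grows pressed down: 2.4 N at first touch, 11 N at 0.022 (head on the ring, 11 mm above the mouth, no deeper). From 11 to 16 mm the lugs turn freely below the ring, only clockwise from above, 0.98 to 1.1 rad from the slot to a stop. Let go there, it springs up to 20 mm into notches: locked, pad 0.013. Short of them it stays at 17 mm, not locked.
- stopper: Red-brown rubber stopper, 36 mm across, 30 mm high, bystander; origin at the centre of its underside.
- funnel: White funnel standing on its rim, 76 mm across, 75 mm high, bystander; origin at the centre of its underside.
- timer: White countdown timer, 62 x 66 x 19 mm, bystander; origin at the centre of its underside.
There are look-alikes about, which are no part of the job. Leave any red look-alike of the part that bears cartridge_head alone.

How it is judged:
By the outcome, as a careful person would: the job done as asked, in the order asked, and still so for the second after the job is handed in, with the robot touching nothing.
It also fails if it takes over 72 s, if anything falls off the work surface, if the arm or the gripper's body presses on something with over 40 N, if the wrist force passes 120 N, or if a joint passes its speed limit or range.

## Working session

There is one attempt and no reset: what is moved stays moved. The work goes in short steps, Python scripts to look and compute and a tool call to move; the robot and the scene stay as the last step left them, time stands still between calls to the robot, and variables do not carry over. Pictures are saved under pics/ and viewed, at most 11 in all, crops included, and the job is handed in when it is done.

Besides the shell and the picture viewer there is one more tool, called after "Request:" by a JSON object that holds its "method" and its "body". play_rows: Moves the arm, as the interface text tells. Its arguments: {"type":"object","properties":{"motion":{"type":"array"},"grip_force":{"type":"number"}},"required":["motion"]}

```bash
mkdir -p pics; cat > h.py <<'E'
import numpy as np, cv2
from bench import sensors, vision, ticket, env
from scipy.spatial.transform import Rotation as R
def px2w(cam,d,u,v,z=None,info=None):
    i=info or vision.camera_info(cam); f=200/np.tan(np.radians(i['fovy']/2))
    T=np.linalg.inv(np.array(i['world_to_cam']))
    r=np.array([(u-i['cx'])/f,(v-i['cy'])/f,1.])
    if z is None:
        return T[:3,:3]@(r*d[int(round(v)),int(round(u))])+T[:3,3]
    w=T[:3,:3]@r; return T[:3,3]+w*(z-T[2,3])/w[2]
def save(n,p,crop=None,s=1):
    if crop: p=p[crop[1]:crop[3],crop[0]:crop[2]]
    p=cv2.resize(p,None,fx=s,fy=s,interpolation=cv2.INTER_CUBIC)
    cv2.imwrite('pics/'+n,p[:,:,::-1])
E
python3 - <<'E'
from h import *
print(env.tcp_to_grasp, sensors.sense())
p,d=vision.snapshot('top'); save('top0.png',p)
for l,z in [('cartridge_head',.026),('cartridge_lugs',.026),('cartridge_wing',.026),('mouth',.058),('stopper',0),('funnel',0),('timer',0)]:
    for r in vision.landmark_of('top',l)[:3]:
        u,v=r['point']; print(l,round(r['conf'],2),np.round([u,v]),px2w('top',d,u,v,z).round(3))
E
```

```text
0.0187 {'time': 0.0, 'q': array([-4.86686822e+01,  2.20894873e+01,  3.79782666e-01, -2.83926514e-02,
       -6.84111431e+01, -1.48169022e+01]), 'qd': array([-0.06557651, -0.08859649,  0.01652609, -0.00720929, -0.04891504,
        0.06902707]), 'joint_efforts': array([-1.21066223e-03, -3.92283010e+01,  1.88402045e+01,  4.18615714e+00,
       -4.57232600e-03, -7.82966055e-06]), 'position': array([ 0.2787715 , -0.5587317 ,  0.23023657]), 'ee_rot': array([ 1.79876422e+02, -5.40349907e-03, -1.53496053e+02]), 'ft_force': array([ 0.2004933 , -0.09114   , -0.54454854]), 'wrist_torque': array([-0.04033349, -0.03641551, -0.05017111]), 'grasp_force': 0.0, 'grip_width': 0.08544848812992027}
cartridge_head 0.98 [231. 214.] [0.528 0.202 0.026]
cartridge_head 0.8 [190. 261.] [0.403 0.304 0.026]
cartridge_lugs 0.94 [182. 263.] [0.395 0.324 0.026]
cartridge_lugs 0.8 [223. 219.] [0.514 0.223 0.026]
cartridge_wing 0.7 [202. 257.] [0.413 0.273 0.026]
cartridge_wing 0.6 [239. 208.] [0.543 0.182 0.026]
mouth 0.97 [365. 212.] [ 0.531 -0.151  0.058]
stopper 0.49 [426. 180.] [ 0.634 -0.331  0.   ]
funnel 0.87 [301. 159.] [0.691 0.019 0.   ]
timer 0.79 [443. 260.] [ 0.411 -0.368  0.   ]
```

View pics/top0.png

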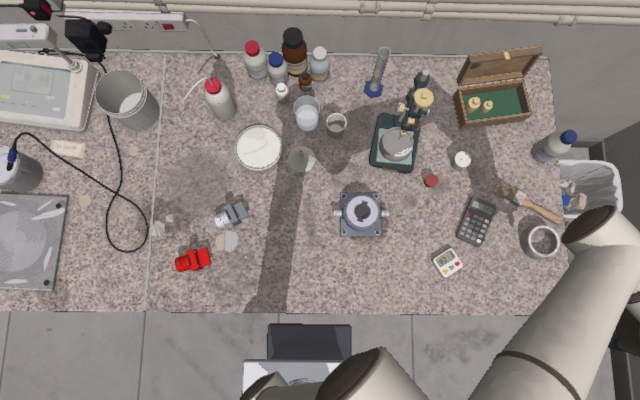

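The grey cartridge lies at about (231,214) with its red look-alike at (193,260). The housing is at (361,213), with its pipe stubs along world ±y. I'll stop above the housing first to look at the ring.

```bash
cat >> h.py <<'E'
def goto(pos=None,z=None,y=None,n=None):
    """print rows needed (tool units) for turn then shift, from measured pose"""
    s=sensors.sense(); R0=R.from_euler('xyz',s['ee_rot'],degrees=True); Rt=R0
    if z is not None:
        z=np.array(z,float); z/=np.linalg.norm(z); y=np.array(y,float); y-=z*(y@z); y/=np.linalg.norm(y)
        c=[R.from_matrix(np.c_[np.cross(k*y,z),k*y,z]) for k in (1,-1)]
        for k,Rc in enumerate(c):
            print('turn option',k,'total units',((R0.inv()*Rc).as_rotvec()/.15).round(2), 'then shift', None if pos is None else (Rc.inv().apply(np.array(pos)-s['position'])/.02).round(2))
    elif pos is not None: print('shift',(R0.inv().apply(np.array(pos)-s['position'])/.02).round(2))
    print('t',s['time'],'pos',s['position'].round(4),'rpy',s['ee_rot'].round(1),'q',s['q'].round(0),'F',s['ft_force'].round(1),'w',round(s['grip_width'],4),'gf',s['grasp_force'])
E
python3 - <<'E'
from h import *
s=sensors.sense(); R0=R.from_euler('xyz',s['ee_rot'],degrees=True)
T=np.linalg.inv(np.array(vision.camera_info('wrist')['world_to_cam']))
print(R0.inv().apply(T[:3,3]-s['position']).round(3),(R0.inv().as_matrix()@T[:3,:3]).round(2),vision.camera_info('wrist')['fovy'])
goto([.46,-.15,.26],[0,0,-1],[0,1,0])
E
```

```text
[ 0.082  0.    -0.14 ] [[ 0.   -0.95 -0.32]
 [ 1.    0.   -0.  ]
 [ 0.   -0.32  0.95]] 63.71111910253435
turn option 0 total units [ 0.   -0.    3.08] then shift [-9.05 20.46 -1.44]
turn option 1 total units [  0.     0.   -17.86] then shift [  9.05 -20.46  -1.44]
t 0.4 pos [ 0.279  -0.5592  0.2311] rpy [ 180.    -0.  -153.5] q [-49.  22.   0.  -0. -68. -15.] F [-0.2  0.3 -0.2] w 0.0854 gf 0.0
```

Request:
{"method": "play_rows", "body": {"motion": [{"delta_pos": [0,0,-0.3],"twist": [0,0,0.77],"gripper": 85},{"delta_pos": [0,0,-0.3],"twist": [0,0,0.77],"gripper": 85},{"delta_pos": [0,0,-0.4],"twist": [0,0,0.77],"gripper": 85},{"delta_pos": [0,0,-0.4],"twist": [0,0,0.77],"gripper": 85},{"delta_pos": [-0.5,1,0],"twist": [0,0,0],"gripper": 85},{"delta_pos": [-0.5,1,0],"twist": [0,0,0],"gripper": 85},{"delta_pos": [-0.5,1,0],"twist": [0,0,0],"gripper": 85},{"delta_pos": [-0.5,1,0],"twist": [0,0,0],"gripper": 85},{"delta_pos": [-0.5,1,0],"twist": [0,0,0],"gripper": 85},{"delta_pos": [-0.5,1,0],"twist": [0,0,0],"gripper": 85},{"delta_pos": [-0.5,1,0],"twist": [0,0,0],"gripper": 85},{"delta_pos": [-0.5,1,0],"twist": [0,0,0],"gripper": 85},{"delta_pos": [-0.5,1,0],"twist": [0,0,0],"gripper": 85},{"delta_pos": [-0.5,1,0],"twist": [0,0,0],"gripper": 85},{"delta_pos": [-0.5,1,0],"twist": [0,0,0],"gripper": 85},{"delta_pos": [-0.5,1,0],"twist": [0,0,0],"gripper": 85},{"delta_pos": [-0.5,1,0],"twist": [0,0,0],"gripper": 85},{"delta_pos": [-0.5,1,0],"twist": [0,0,0],"gripper": 85},{"delta_pos": [-0.5,1,0],"twist": [0,0,0],"gripper": 85},{"delta_pos": [-0.5,1,0],"twist": [0,0,0],"gripper": 85}]}}

```text
time: 2.4
position: [0.4391, -0.2382, 0.2595]
ee_rot: [-180.0, 0.0, -180.0]
ft_force: [-0.5, -0.7, 0.8]
grip_width: 0.0852
grasp_force: 0.0
```

Request:
{"method": "play_rows", "body": {"motion": [{"delta_pos": [-0.5,1,0],"twist": [0,0,0],"gripper": 85},{"delta_pos": [-0.5,1,0],"twist": [0,0,0],"gripper": 85},{"delta_pos": [-0.5,1,0],"twist": [0,0,0],"gripper": 85},{"delta_pos": [-0.5,1,0],"twist": [0,0,0],"gripper": 85},{"delta_pos": [0,0.5,0],"twist": [0,0,0],"gripper": 85},{"delta_pos": [0,0,0],"twist": [0,0,0],"gripper": 85}]}}

```text
time: 3.0
position: [0.4786, -0.1482, 0.2593]
ee_rot: [180.0, -0.0, -179.9]
ft_force: [0.6, -0.6, 0.0]
grip_width: 0.0851
grasp_force: 0.0
```

```bash
python3 - <<'E'
from h import *
goto()
i=vision.camera_info('wrist'); p,d=vision.snapshot('wrist'); save('w1.png',p,s=1.2)
for r in vision.landmark_of('wrist','mouth')[:2]:
    u,v=r['point']; print(r['conf'],u,v,px2w('wrist',d,u,v,.058,i).round(4))
for r in vision.landmark_of('wrist','strainer_housing')[:2]:
    u,v=r['point']; print(r['conf'],u,v,px2w('wrist',d,u,v,0,i).round(4))
# top view of ring, rectified at z=.058: 1px=0.25mm
r=vision.landmark_of('wrist','mouth')[0]['point']; c=px2w('wrist',d,*r,.058,i)
f=200/np.tan(np.radians(i['fovy']/2)); W=np.array(i['world_to_cam'])
g=np.arange(-250,250)*.00025
X=c[0]-g[:,None]+0*g[None]; Y=c[1]-g[None]+0*g[:,None]
P=np.stack([X,Y,0*X+.058,0*X+1],-1)@W.T
mu=(P[...,0]/P[...,2]*f+i['cx']).astype('f4'); mv=(P[...,1]/P[...,2]*f+i['cy']).astype('f4')
save('ring1.png',cv2.remap(p,mu,mv,cv2.INTER_CUBIC))
E
```

```text
t 3.0 pos [ 0.4786 -0.1482  0.2593] rpy [ 180.    -0.  -179.9] q [  1.   9. -14.  -0. -67. -91.] F [ 0.6 -0.6  0. ] w 0.0851 gf 0.0
0.58 324.9 199.3 [ 0.5374 -0.1407  0.    ]Traceback (most recent call last):
  File "<stdin>", line 9, in <module>
IndexError: list index out of range
```

```bash
cat >> h.py <<'E'
def rect(name,c,z=.058,n=250,m=.00025,cam='wrist'):
    i=vision.camera_info(cam); p,d=vision.snapshot(cam)
    f=200/np.tan(np.radians(i['fovy']/2)); W=np.array(i['world_to_cam'])
    g=np.arange(-n,n)*m
    X=c[0]-g[:,None]+0*g[None]; Y=c[1]-g[None]+0*g[:,None]
    P=np.stack([X,Y,0*X+z,0*X+1],-1)@W.T
    mu=(P[...,0]/P[...,2]*f+i['cx']).astype('f4'); mv=(P[...,1]/P[...,2]*f+i['cy']).astype('f4')
    save(name,cv2.remap(p,mu,mv,cv2.INTER_CUBIC))
E
python3 - <<'E'
from h import *
rect('ring1.png',[.532,-.150])
for k in 'ab':
  for r in vision.landmark_of('wrist','mouth')[:2]:
    u,v=r['point']; print(r['conf'],u,v,px2w('wrist',None,u,v,.058).round(4))
E
```

```text
0.97 324.4 215.8 [ 0.5369 -0.1438  0.058 ]
0.97 324.4 215.8 [ 0.5369 -0.1437  0.058 ]
```

View pics/ring1.png

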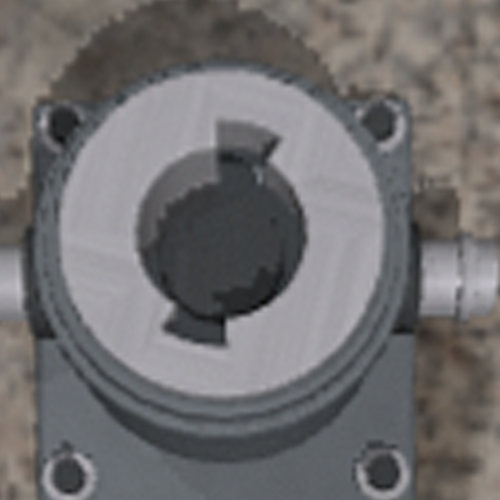

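Ring: centre at pixel (222,233), about (0.5367,-0.1437). The slots run from (196,340) to (249,127), an axis angle of about -14° in world. Next I'll go to the cartridge.

Request:
{"method": "play_rows", "body": {"motion": [{"delta_pos": [0,1,0],"twist": [0,0,0],"gripper": 85},{"delta_pos": [0,1,0],"twist": [0,0,0],"gripper": 85},{"delta_pos": [0,1,0],"twist": [0,0,0],"gripper": 85},{"delta_pos": [0,1,0],"twist": [0,0,0],"gripper": 85},{"delta_pos": [0,1,0],"twist": [0,0,0],"gripper": 85},{"delta_pos": [0,1,0],"twist": [0,0,0],"gripper": 85},{"delta_pos": [0,1,0],"twist": [0,0,0],"gripper": 85},{"delta_pos": [0,1,0],"twist": [0,0,0],"gripper": 85},{"delta_pos": [0,1,0],"twist": [0,0,0],"gripper": 85},{"delta_pos": [0,1,0],"twist": [0,0,0],"gripper": 85},{"delta_pos": [0,1,0],"twist": [0,0,0],"gripper": 85},{"delta_pos": [0,1,0],"twist": [0,0,0],"gripper": 85},{"delta_pos": [0,1,0],"twist": [0,0,0],"gripper": 85},{"delta_pos": [0,1,0],"twist": [0,0,0],"gripper": 85},{"delta_pos": [0,1,0],"twist": [0,0,0],"gripper": 85},{"delta_pos": [0,1,0],"twist": [0,0,0],"gripper": 85},{"delta_pos": [0,1,0],"twist": [0,0,0],"gripper": 85},{"delta_pos": [-0.5,0.3,0],"twist": [0,0,0],"gripper": 85},{"delta_pos": [0,0,0],"twist": [0,0,0],"gripper": 85}]}}

```text
time: 5.25
position: [0.4895, 0.1973, 0.259]
ee_rot: [-180.0, 0.0, -179.9]
ft_force: [0.5, -0.8, -0.0]
grip_width: 0.085
grasp_force: 0.0
```

```bash
python3 - <<'E'
from h import *
goto()
rect('cart1.png',[.528,.202],z=.03)
for l in ['cartridge_head','cartridge_lugs','cartridge_wing']:
  for r in vision.landmark_of('wrist',l)[:2]:
    u,v=r['point']; print(l,r['conf'],u,v,px2w('wrist',None,u,v,.026).round(4))
E
```

```text
t 5.25 pos [0.4895 0.1973 0.259 ] rpy [-180.     0.  -179.9] q [  40.   11.  -11.    0.  -68. -130.] F [ 0.5 -0.8 -0. ] w 0.085 gf 0.0
cartridge_head 0.97 405.0 83.4 [0.4034 0.29   0.026 ]
cartridge_head 0.75 321.9 190.0 [0.526  0.1993 0.026 ]
cartridge_lugs 0.86 350.1 177.4 [0.51  0.233 0.026]
cartridge_lugs 0.82 440.2 77.7 [0.3974 0.3277 0.026 ]
cartridge_wing 0.77 308.9 198.3 [0.5367 0.1832 0.026 ]
cartridge_wing 0.76 383.1 94.6 [0.415  0.2667 0.026 ]
```

View pics/cart1.png

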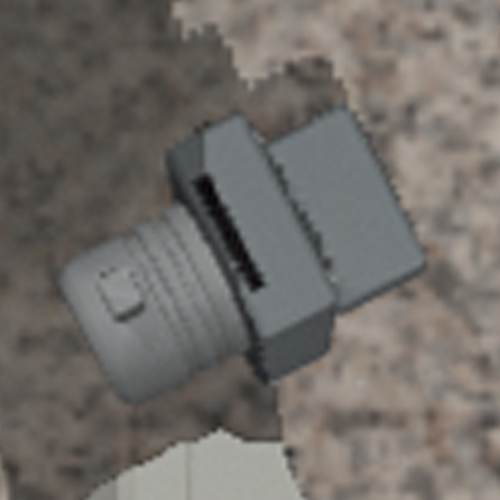

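The grey cartridge has its head centre near (0.526,0.2005), and its axis toward the wing is at about -62.5° in world. I'll take it tilted 30° from the wing side, so the gripper clears the bench once the cartridge stands.

```bash
python3 - <<'E'
from h import *
b=np.radians(-62.5); a=np.array([np.cos(b),np.sin(b),0]); t=np.radians(30)
z=np.array([0,0,-1])*np.cos(t)-a*np.sin(t); y=-np.array([-a[1],a[0],0])
g=np.array([.526,.2005,.027])+.015*z
print(g); goto(g-.1*z,z,y); goto(g,z,y); goto(None,[0,0,-1],y)
E
```

```text
[0.52253689 0.20715258 0.01400962]
turn option 0 total units [ -3.56  -2.17 -13.31] then shift [ 6.39 -1.77  5.47]
turn option 1 total units [-1.9   3.13  7.1 ] then shift [-6.39  1.77  5.47]
t 5.45 pos [0.4884 0.196  0.2592] rpy [-180.   -0.  180.] q [  40.   11.  -11.   -0.  -68. -130.] F [-1.1 -0.4 -0.1] w 0.0854 gf 0.0
turn option 0 total units [ -3.56  -2.17 -13.31] then shift [ 6.39 -1.77 10.47]
turn option 1 total units [-1.9   3.13  7.1 ] then shift [-6.39  1.77 10.47]
t 5.45 pos [0.4884 0.196  0.2592] rpy [-180.   -0.  180.] q [  40.   11.  -11.   -0.  -68. -130.] F [-1.1 -0.4 -0.1] w 0.0854 gf 0.0
turn option 0 total units [  0.    -0.   -13.67] then shift None
turn option 1 total units [-0.   -0.    7.27] then shift None
t 5.45 pos [0.4884 0.196  0.2592] rpy [-180.   -0.  180.] q [  40.   11.  -11.   -0.  -68. -130.] F [-1.1 -0.4 -0.1] w 0.0854 gf 0.0
```

Request:
{"method": "play_rows", "body": {"motion": [{"delta_pos": [0,0,0],"twist": [-0.237,-0.145,-0.887],"gripper": 85},{"delta_pos": [0,0,0],"twist": [-0.237,-0.145,-0.887],"gripper": 85},{"delta_pos": [0,0,0],"twist": [-0.237,-0.145,-0.887],"gripper": 85},{"delta_pos": [0,0,0],"twist": [-0.237,-0.145,-0.887],"gripper": 85},{"delta_pos": [0,0,0],"twist": [-0.237,-0.145,-0.887],"gripper": 85},{"delta_pos": [0,0,0],"twist": [-0.237,-0.145,-0.887],"gripper": 85},{"delta_pos": [0,0,0],"twist": [-0.237,-0.145,-0.887],"gripper": 85},{"delta_pos": [0,0,0],"twist": [-0.237,-0.145,-0.887],"gripper": 85},{"delta_pos": [0,0,0],"twist": [-0.237,-0.145,-0.887],"gripper": 85},{"delta_pos": [0,0,0],"twist": [-0.237,-0.145,-0.887],"gripper": 85},{"delta_pos": [0,0,0],"twist": [-0.237,-0.145,-0.887],"gripper": 85},{"delta_pos": [0,0,0],"twist": [-0.237,-0.145,-0.887],"gripper": 85},{"delta_pos": [0,0,0],"twist": [-0.237,-0.145,-0.887],"gripper": 85},{"delta_pos": [0,0,0],"twist": [-0.237,-0.145,-0.887],"gripper": 85},{"delta_pos": [0,0,0],"twist": [-0.237,-0.145,-0.887],"gripper": 85},{"delta_pos": [0,0,0],"twist": [0,0,0],"gripper": 85}]}}

```text
time: 7.05
position: [0.4891, 0.1961, 0.2587]
ee_rot: [-180.0, 30.0, -62.6]
ft_force: [-0.7, -0.4, -0.8]
grip_width: 0.0846
grasp_force: 0.0
```

```bash
python3 - <<'E'
from h import *
b=np.radians(-62.5); a=np.array([np.cos(b),np.sin(b),0]); t=np.radians(30)
z=np.array([0,0,-1])*np.cos(t)-a*np.sin(t); y=-np.array([-a[1],a[0],0])
g=np.array([.526,.2005,.027])+.015*z
goto(g-.08*z,z,y)
vision.snapshot('wrist')
for l in ['cartridge_head','cartridge_lugs','cartridge_wing']:
  for r in vision.landmark_of('wrist',l)[:2]:
    u,v=r['point']; print(l,r['conf'],u,v,px2w('wrist',None,u,v,.026).round(4))
E
```

```text
turn option 0 total units [-0.01 -0.   -0.01] then shift [ 6.36 -1.74  6.45]
turn option 1 total units [-0.000e+00  2.000e-02  2.093e+01] then shift [-6.36  1.74  6.45]
t 7.05 pos [0.4891 0.1961 0.2587] rpy [-180.    30.   -62.6] q [ 21.  16.   1. -30. -80.  13.] F [-0.7 -0.4 -0.8] w 0.0846 gf 0.0
cartridge_head 0.77 341.5 144.3 [0.413  0.2882 0.026 ]
cartridge_head 0.74 280.3 37.7 [0.5293 0.2031 0.026 ]
cartridge_lugs 0.81 287.6 68.9 [0.5109 0.2287 0.026 ]
cartridge_lugs 0.68 338.6 169.6 [0.3941 0.3281 0.026 ]
cartridge_wing 0.89 347.7 136.2 [0.4122 0.2743 0.026 ]
cartridge_wing 0.76 283.5 4.5 [0.5373 0.176  0.026 ]
```

Request:
{"method": "play_rows", "body": {"motion": [{"delta_pos": [0.8,-0.23,0.8],"twist": [0,0,0],"gripper": 85},{"delta_pos": [0.8,-0.23,0.8],"twist": [0,0,0],"gripper": 85},{"delta_pos": [0.8,-0.23,0.8],"twist": [0,0,0],"gripper": 85},{"delta_pos": [0.8,-0.23,0.8],"twist": [0,0,0],"gripper": 85},{"delta_pos": [0.8,-0.23,0.8],"twist": [0,0,0],"gripper": 85},{"delta_pos": [0.8,-0.23,0.8],"twist": [0,0,0],"gripper": 85},{"delta_pos": [0.8,-0.23,0.8],"twist": [0,0,0],"gripper": 85},{"delta_pos": [0.8,-0.23,0.8],"twist": [0,0,0],"gripper": 85},{"delta_pos": [0,0,0],"twist": [0,0,0],"gripper": 85}]}}

```text
time: 8.15
position: [0.5415, 0.172, 0.0818]
ee_rot: [179.7, 30.0, -62.8]
ft_force: [-0.0, -0.2, 0.1]
grip_width: 0.0849
grasp_force: 0.0
```

```bash
python3 - <<'E'
from h import *
b=np.radians(-62.5); a=np.array([np.cos(b),np.sin(b),0]); t=np.radians(30)
z=np.array([0,0,-1])*np.cos(t)-a*np.sin(t)
goto(np.array([.527,.2015,.027])+.015*z)
p,d=vision.snapshot('wrist'); save('w2.png',p)
E
```

```text
shift [-0.05 -0.05  3.95]
t 8.15 pos [0.5415 0.172  0.0818] rpy [179.7  30.  -62.8] q [ 16.  31.  -2. -32. -67.  27.] F [-0.  -0.2  0.1] w 0.0849 gf 0.0
```

View pics/w2.png

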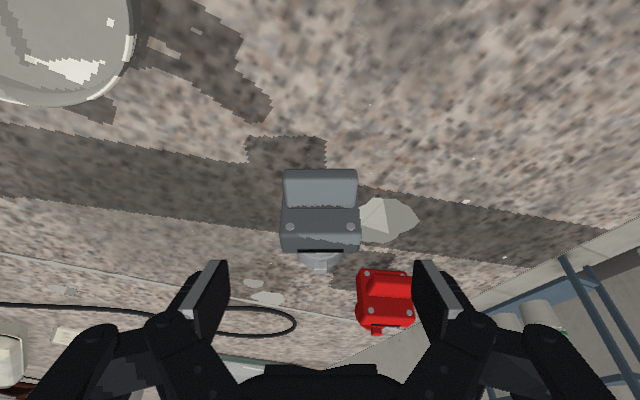

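The cartridge is centred between the fingers (column 320) and squarely aligned. I'll descend and close.

Request:
{"method": "play_rows", "body": {"motion": [{"delta_pos": [0,0,0.8],"twist": [0,0,0],"gripper": 85},{"delta_pos": [0,0,0.8],"twist": [0,0,0],"gripper": 85},{"delta_pos": [0,0,0.8],"twist": [0,0,0],"gripper": 85},{"delta_pos": [0,0,0.8],"twist": [0,0,0],"gripper": 85},{"delta_pos": [0,0,0.7],"twist": [0,0,0],"gripper": 85},{"delta_pos": [0,0,0],"twist": [0,0,0],"gripper": 70},{"delta_pos": [0,0,0],"twist": [0,0,0],"gripper": 45},{"delta_pos": [0,0,0],"twist": [0,0,0],"gripper": 45},{"delta_pos": [0,0,0],"twist": [0,0,0],"gripper": 45},{"delta_pos": [0,0,0],"twist": [0,0,0],"gripper": 45},{"delta_pos": [0,0,0],"twist": [0,0,0],"gripper": 45},{"delta_pos": [0,0,0],"twist": [0,0,0],"gripper": 45}], "grip_force": 45}}

```text
time: 9.4
position: [0.5257, 0.2069, 0.0173]
ee_rot: [-179.8, 29.9, -62.4]
ft_force: [0.5, -0.8, -0.7]
grip_width: 0.0513
grasp_force: 48.2
```

Request:
{"method": "play_rows", "body": {"motion": [{"delta_pos": [-0.25,0,-0.43],"twist": [0,0,0],"gripper": 45},{"delta_pos": [-0.5,0,-0.87],"twist": [0,0,0],"gripper": 45},{"delta_pos": [-0.5,0,-0.87],"twist": [0,0,0],"gripper": 45},{"delta_pos": [-0.5,0,-0.87],"twist": [0,0,0],"gripper": 45},{"delta_pos": [0,0,0],"twist": [0,0.5,0],"gripper": 45},{"delta_pos": [0,0,0],"twist": [0,0.95,0],"gripper": 45},{"delta_pos": [0,0,0],"twist": [0,0.95,0],"gripper": 45},{"delta_pos": [0,0,0],"twist": [0,0.95,0],"gripper": 45},{"delta_pos": [0,0,0],"twist": [0,0.95,0],"gripper": 45},{"delta_pos": [0,0,0],"twist": [0,0.95,0],"gripper": 45},{"delta_pos": [0,0,0],"twist": [0,0.95,0],"gripper": 45},{"delta_pos": [0,0,0],"twist": [0,0.95,0],"gripper": 45},{"delta_pos": [0,0,0],"twist": [0,0.95,0],"gripper": 45},{"delta_pos": [0,0,0],"twist": [0,0.95,0],"gripper": 45},{"delta_pos": [0,0,0],"twist": [0,0.95,0],"gripper": 45},{"delta_pos": [0,0,0],"twist": [0,0.47,0],"gripper": 45},{"delta_pos": [0,0,0],"twist": [0,0,0],"gripper": 45}]}}

```text
time: 11.1
position: [0.5248, 0.2083, 0.0865]
ee_rot: [-179.8, -60.0, -62.5]
ft_force: [0.1, -0.1, -1.7]
grip_width: 0.0513
grasp_force: 48.1
```

```bash
python3 - <<'E'
from h import *
goto()
s=sensors.sense();print(R.from_euler('xyz',s['ee_rot'],degrees=True).as_matrix().round(3))
p,d=vision.snapshot('side'); save('s1.png',p)
vision.snapshot('top')
for l in ['cartridge_head','cartridge_lugs','cartridge_wing']:
 for c in ('side','top'):
  for r in vision.landmark_of(c,l)[:2]:
    print(c,l,r)
E
```

```text
t 11.1 pos [0.5248 0.2083 0.0865] rpy [-179.8  -60.   -62.5] q [ 56.  38. -36.  55. -68. -75.] F [ 0.1 -0.1 -1.7] w 0.0513 gf 48.07158708572388
[[ 0.23  -0.886  0.402]
 [-0.443 -0.464 -0.767]
 [ 0.866 -0.002 -0.5  ]]
side cartridge_head {'point': [306.5, 163.2], 'conf': 0.77}
side cartridge_head {'point': [336.0, 154.6], 'conf': 0.76}
top cartridge_head {'point': [192.1, 261.8], 'conf': 0.63}
top cartridge_head {'point': [218.9, 210.6], 'conf': 0.59}
side cartridge_lugs {'point': [304.3, 163.9], 'conf': 0.82}
side cartridge_lugs {'point': [341.9, 166.0], 'conf': 0.62}
top cartridge_lugs {'point': [180.3, 264.4], 'conf': 0.88}
top cartridge_lugs {'point': [225.8, 215.6], 'conf': 0.86}
side cartridge_wing {'point': [336.7, 148.1], 'conf': 0.64}
side cartridge_wing {'point': [307.1, 168.4], 'conf': 0.56}
top cartridge_wing {'point': [205.3, 255.6], 'conf': 0.79}
top cartridge_wing {'point': [216.7, 210.6], 'conf': 0.69}
```

View pics/s1.png

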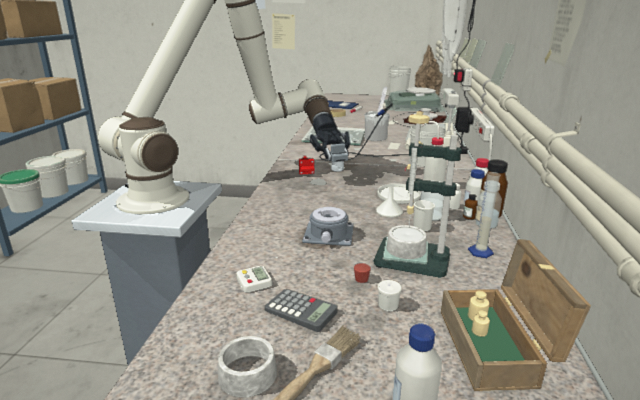

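The cartridge is held upright over the bench at about (338,158) in the side view. I'll lower it gently until it touches.

Request:
{"method": "play_rows", "body": {"motion": [{"delta_pos": [-0.4,0,0.23],"twist": [0,0,0],"gripper": 45},{"delta_pos": [-0.4,0,0.23],"twist": [0,0,0],"gripper": 45},{"delta_pos": [-0.4,0,0.23],"twist": [0,0,0],"gripper": 45},{"delta_pos": [-0.4,0,0.23],"twist": [0,0,0],"gripper": 45},{"delta_pos": [-0.08,0,0.05],"twist": [0,0,0],"gripper": 45},{"delta_pos": [-0.08,0,0.05],"twist": [0,0,0],"gripper": 45},{"delta_pos": [0,0,0],"twist": [0,0,0],"gripper": 45}]}}

```text
time: 12.2
position: [0.5251, 0.2069, 0.0462]
ee_rot: [-179.8, -60.0, -62.6]
ft_force: [-0.5, -0.6, -2.8]
grip_width: 0.0512
grasp_force: 48.1
```

Request:
{"method": "play_rows", "body": {"motion": [{"delta_pos": [-0.05,0,0.03],"twist": [0,0,0],"gripper": 45},{"delta_pos": [-0.05,0,0.03],"twist": [0,0,0],"gripper": 45},{"delta_pos": [0,0,0],"twist": [0,0,0],"gripper": 45}]}}

```text
time: 12.5
position: [0.5252, 0.2069, 0.0442]
ee_rot: [-179.8, -60.0, -62.7]
ft_force: [0.3, 0.1, -3.3]
grip_width: 0.0512
grasp_force: 48.1
```

Request:
{"method": "play_rows", "body": {"motion": [{"delta_pos": [-0.05,0,0.03],"twist": [0,0,0],"gripper": 45},{"delta_pos": [-0.05,0,0.03],"twist": [0,0,0],"gripper": 45},{"delta_pos": [0,0,0],"twist": [0,0,0],"gripper": 45}]}}

```text
time: 12.8
position: [0.5251, 0.2068, 0.0417]
ee_rot: [-179.8, -60.0, -62.7]
ft_force: [-0.6, 0.3, -1.9]
grip_width: 0.0513
grasp_force: 48.1
```

```bash
python3 - <<'E'
from h import *
goto()
vision.snapshot('wrist')
for l in ['cartridge_head','cartridge_wing']:
  for r in vision.landmark_of('wrist',l)[:2]: print(l,r)
p,d=vision.snapshot('wrist'); save('w3.png',p)
E
```

```text
t 12.8 pos [0.5251 0.2068 0.0417] rpy [-179.8  -60.   -62.7] q [ 55.  42. -37.  57. -65. -80.] F [-0.6  0.3 -1.9] w 0.0513 gf 48.07145118713379
cartridge_head {'point': [321.5, 272.6], 'conf': 0.95}
cartridge_wing {'point': [321.0, 242.6], 'conf': 0.78}
```

View pics/w3.png

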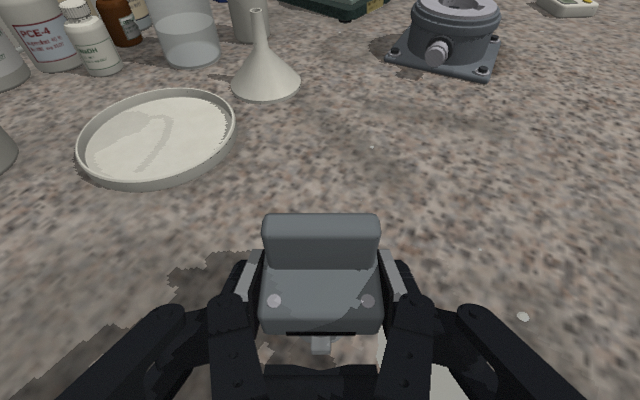

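The cartridge is held upright: wing at (321,240), head at (321,290). There's no contact with the bench yet, so I'll keep going down in small steps.

Request:
{"method": "play_rows", "body": {"motion": [{"delta_pos": [-0.05,0,0.03],"twist": [0,0,0],"gripper": 45},{"delta_pos": [0,0,0],"twist": [0,0,0],"gripper": 45}]}}

```text
time: 13.2
position: [0.5253, 0.2069, 0.0407]
ee_rot: [-179.8, -60.0, -62.7]
ft_force: [0.7, -0.7, -1.3]
grip_width: 0.051
grasp_force: 48.2
```

Request:
{"method": "play_rows", "body": {"motion": [{"delta_pos": [-0.05,0,0.03],"twist": [0,0,0],"gripper": 45},{"delta_pos": [0,0,0],"twist": [0,0,0],"gripper": 45}]}}

```text
time: 13.4
position: [0.5253, 0.2069, 0.0407]
ee_rot: [-179.7, -60.1, -62.7]
ft_force: [-2.5, 1.5, 5.2]
grip_width: 0.0516
grasp_force: 48.8
```

Request:
{"method": "play_rows", "body": {"motion": [{"delta_pos": [-0.05,0,0.03],"twist": [0,0,0],"gripper": 45},{"delta_pos": [0,0,0],"twist": [0,0,0],"gripper": 45}]}}

```text
time: 13.6
position: [0.5253, 0.2069, 0.0407]
ee_rot: [-179.7, -60.3, -62.7]
ft_force: [-6.2, 2.9, 9.5]
grip_width: 0.0515
grasp_force: 49.4
```

Contact. I'll ease back one step, release and withdraw.

Request:
{"method": "play_rows", "body": {"motion": [{"delta_pos": [0.08,0,-0.05],"twist": [0,0,0],"gripper": 45},{"delta_pos": [0,0,0],"twist": [0,0,0],"gripper": 54},{"delta_pos": [0,0,0],"twist": [0,0,0],"gripper": 60},{"delta_pos": [0,0,0],"twist": [0,0,0],"gripper": 85},{"delta_pos": [0,0,0],"twist": [0,0,0],"gripper": 85},{"delta_pos": [0,0,0],"twist": [0,0,0],"gripper": 85},{"delta_pos": [0,0,-0.5],"twist": [0,0,0],"gripper": 85},{"delta_pos": [0,0,-1],"twist": [0,0,0],"gripper": 85},{"delta_pos": [0,0,-1],"twist": [0,0,0],"gripper": 85},{"delta_pos": [0,0,-1],"twist": [0,0,0],"gripper": 85},{"delta_pos": [0,0,-1],"twist": [0,0,0],"gripper": 85},{"delta_pos": [0.9,0,-0.5],"twist": [0,0,0],"gripper": 85},{"delta_pos": [0.9,0,-0.5],"twist": [0,0,0],"gripper": 85},{"delta_pos": [0.9,0,-0.5],"twist": [0,0,0],"gripper": 85},{"delta_pos": [0.9,0,-0.5],"twist": [0,0,0],"gripper": 85},{"delta_pos": [0,0,0],"twist": [0,0,0],"gripper": 85}]}}

```text
time: 15.2
position: [0.4903, 0.2754, 0.1708]
ee_rot: [-179.2, -59.8, -63.2]
ft_force: [1.4, 0.1, 0.8]
grip_width: 0.0849
grasp_force: 0.0
```

```bash
python3 - <<'E'
from h import *
b=np.radians(-62.5); a=np.array([np.cos(b),np.sin(b),0])
goto([.51,.195,.20],[0,0,-1],a)
i=vision.camera_info('wrist');p,d=vision.snapshot('wrist')
for l,h in [('cartridge_head',.047),('cartridge_lugs',.012),('cartridge_wing',.072)]:
  for r in vision.landmark_of('wrist',l)[:2]:
    u,v=r['point'];print(l,r['conf'],u,v,px2w('wrist',d,u,v,h,i).round(4))
E
```

```text
turn option 0 total units [ 5.39 -5.46 -9.45] then shift [-0.98  4.02 -1.46]
turn option 1 total units [-5.45 -5.39  9.4 ] then shift [ 0.98 -4.02 -1.46]
t 15.2 pos [0.4903 0.2754 0.1708] rpy [-179.2  -59.8  -63.2] q [ 64.  33. -27.  45. -79. -67.] F [1.4 0.1 0.8] w 0.0849 gf 0.0
cartridge_head 0.98 323.1 268.5 [0.5184 0.221  0.047 ]
cartridge_lugs 0.83 325.1 281.8 [0.5185 0.2165 0.012 ]
cartridge_wing 0.88 413.7 389.5 [0.4202 0.2835 0.072 ]
cartridge_wing 0.78 323.9 248.7 [0.5203 0.2158 0.072 ]
```

Request:
{"method": "play_rows", "body": {"motion": [{"delta_pos": [0,0,0],"twist": [-0.42,-0.415,0.723],"gripper": 85},{"delta_pos": [0,0,0],"twist": [-0.42,-0.415,0.723],"gripper": 85},{"delta_pos": [0,0,0],"twist": [-0.42,-0.415,0.723],"gripper": 85},{"delta_pos": [0,0,0],"twist": [-0.42,-0.415,0.723],"gripper": 85},{"delta_pos": [0,0,0],"twist": [-0.42,-0.415,0.723],"gripper": 85},{"delta_pos": [0,0,0],"twist": [-0.42,-0.415,0.723],"gripper": 85},{"delta_pos": [0,0,0],"twist": [-0.42,-0.415,0.723],"gripper": 85},{"delta_pos": [0,0,0],"twist": [-0.42,-0.415,0.723],"gripper": 85},{"delta_pos": [0,0,0],"twist": [-0.42,-0.415,0.723],"gripper": 85},{"delta_pos": [0,0,0],"twist": [-0.42,-0.415,0.723],"gripper": 85},{"delta_pos": [0,0,0],"twist": [-0.42,-0.415,0.723],"gripper": 85},{"delta_pos": [0,0,0],"twist": [-0.42,-0.415,0.723],"gripper": 85},{"delta_pos": [0,0,0],"twist": [-0.42,-0.415,0.723],"gripper": 85},{"delta_pos": [0.3,-0.9,-0.3],"twist": [0,0,0],"gripper": 85},{"delta_pos": [0.2,-0.9,-0.3],"twist": [0,0,0],"gripper": 85},{"delta_pos": [0,-0.9,-0.3],"twist": [0,0,0],"gripper": 85},{"delta_pos": [0,-0.3,-0.3],"twist": [0,0,0],"gripper": 85},{"delta_pos": [0,0,0],"twist": [0,0,0],"gripper": 85}]}}

```text
time: 17.2
position: [0.5093, 0.2163, 0.1923]
ee_rot: [-179.9, -0.3, -152.5]
ft_force: [-0.2, 0.3, 0.3]
grip_width: 0.0849
grasp_force: 0.0
```

```bash
python3 - <<'E'
from h import *
goto()
rect('cart2.png',[.519,.2165],z=.086)
for l,h in [('cartridge_head',.047),('cartridge_wing',.072)]:
  for r in vision.landmark_of('wrist',l)[:1]:
    u,v=r['point'];print(l,r['conf'],u,v,px2w('wrist',None,u,v,h).round(4))
E
```

```text
t 17.2 pos [0.5093 0.2163 0.1923] rpy [-179.9   -0.3 -152.5] q [  40.   17.  -13.    0.  -60. -102.] F [-0.2  0.3  0.3] w 0.0849 gf 0.0
cartridge_head 0.78 440.5 113.7 [0.407 0.281 0.047]
cartridge_wing 0.76 314.6 199.1 [0.5181 0.2172 0.072 ]
```

View pics/cart2.png

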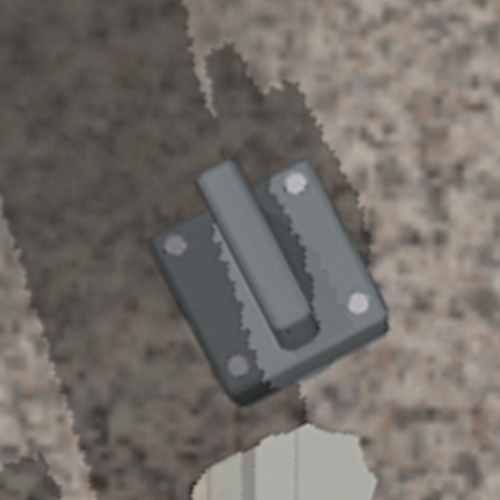

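The cartridge stands upright and free, with its wing top running from (215,170) to (292,328), centred at about (0.519,0.2157). I'll grip the wing from above.

```bash
python3 - <<'E'
from h import *
goto([.519,.2157,.0615])
E
```

```text
shift [-0.49 -0.3   6.48]
t 17.35 pos [0.5082 0.2172 0.1911] rpy [-179.9   -0.4 -152.5] q [  40.   17.  -13.    0.  -60. -102.] F [ 0.3 -0.4 -0.3] w 0.0852 gf 0.0
```

Request:
{"method": "play_rows", "body": {"motion": [{"delta_pos": [-0.24,-0.1,0.8],"twist": [0,0,0],"gripper": 60},{"delta_pos": [-0.24,-0.1,0.8],"twist": [0,0,0],"gripper": 60},{"delta_pos": [0,0,0.8],"twist": [0,0,0],"gripper": 60},{"delta_pos": [0,0,0.8],"twist": [0,0,0],"gripper": 60},{"delta_pos": [0,0,0.8],"twist": [0,0,0],"gripper": 60},{"delta_pos": [0,0,0.8],"twist": [0,0,0],"gripper": 60},{"delta_pos": [0,0,0.8],"twist": [0,0,0],"gripper": 60},{"delta_pos": [0,0,0.8],"twist": [0,0,0],"gripper": 60},{"delta_pos": [0,0,0],"twist": [0,0,0],"gripper": 60}]}}

```text
time: 18.25
position: [0.5165, 0.2169, 0.061]
ee_rot: [-179.9, -0.6, -152.5]
ft_force: [-0.8, 0.2, -1.3]
grip_width: 0.0601
grasp_force: 0.0
```

Request:
{"method": "play_rows", "body": {"motion": [{"delta_pos": [0,0,0],"twist": [0,0,0],"gripper": 30},{"delta_pos": [0,0,0],"twist": [0,0,0],"gripper": 15},{"delta_pos": [0,0,0],"twist": [0,0,0],"gripper": 8},{"delta_pos": [0,0,0],"twist": [0,0,0],"gripper": 5},{"delta_pos": [0,0,0],"twist": [0,0,0],"gripper": 5},{"delta_pos": [0,0,0],"twist": [0,0,0],"gripper": 5},{"delta_pos": [0,0,0],"twist": [0,0,0],"gripper": 5}], "grip_force": 60}}

```text
time: 18.95
position: [0.5189, 0.2176, 0.0644]
ee_rot: [-179.9, -0.2, -152.5]
ft_force: [-1.0, 0.5, 4.2]
grip_width: 0.011
grasp_force: 62.3
```

Request:
{"method": "play_rows", "body": {"motion": [{"delta_pos": [0,0,-0.4],"twist": [0,0,0],"gripper": 5},{"delta_pos": [0,0,-0.8],"twist": [0,0,0],"gripper": 5},{"delta_pos": [0,0,-0.8],"twist": [0,0,0],"gripper": 5},{"delta_pos": [0,0,-0.8],"twist": [0,0,-0.94],"gripper": 5},{"delta_pos": [0,0,-0.8],"twist": [0,0,-0.94],"gripper": 5},{"delta_pos": [0,0,-0.8],"twist": [0,0,-0.94],"gripper": 5},{"delta_pos": [0,0,-0.4],"twist": [0,0,-0.94],"gripper": 5},{"delta_pos": [0,0,0],"twist": [0,0,-0.94],"gripper": 5},{"delta_pos": [0,0,0],"twist": [0,0,-0.94],"gripper": 5},{"delta_pos": [0,0,0],"twist": [0,0,0],"gripper": 5}]}}

```text
time: 19.95
position: [0.5181, 0.2173, 0.1591]
ee_rot: [179.8, -0.3, -104.1]
ft_force: [0.4, 0.1, -1.9]
grip_width: 0.0106
grasp_force: 61.3
```

```bash
python3 - <<'E'
from h import *
goto([.5367,-.1437,.155])
i=vision.camera_info('wrist');p,d=vision.snapshot('wrist');save('w4.png',p)
E
```

```text
shift [17.28 -5.3   0.28]
t 19.95 pos [0.5181 0.2173 0.1591] rpy [ 179.8   -0.3 -104.1] q [ 39.  20. -14.  -0. -56. -53.] F [ 0.4  0.1 -1.9] w 0.0106 gf 61.33135914802551
```

View pics/w4.png

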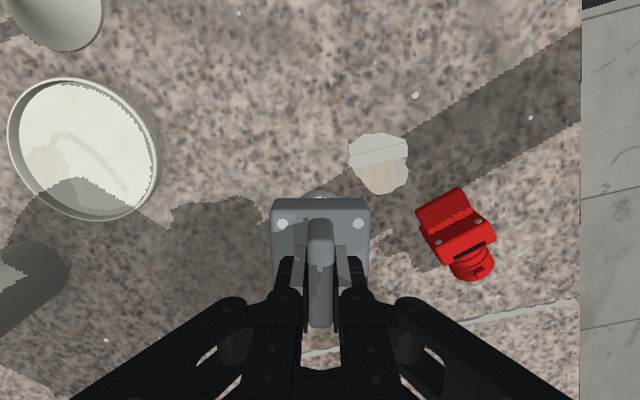

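Held cleanly and squarely: head edge level at row 205, wing at column 320. I'll measure the head's offset from the tool axis.

```bash
python3 - <<'E'
from h import *
s=sensors.sense(); R0=R.from_euler('xyz',s['ee_rot'],degrees=True)
i=vision.camera_info('wrist');p,d=vision.snapshot('wrist')
for u,v in [(295,216),(345,216),(320,213),(282,224),(358,224),(320,228),(320,240)]:
    print(u,v,(R0.inv().apply(px2w('wrist',d,u,v,None,i)-s['position'])*1000).round(1))
g=d[:,300]; print(g[190:232].round(4)); print(i['cx'],i['cy'])
for l in ['cartridge_head','cartridge_wing']:
  for r in vision.landmark_of('wrist',l)[:2]:
    print(l,r)
E
```

```text
295 216 [ 21.1 -13.3   7.7]
345 216 [20.7 11.6  8.7]
320 213 [22.4 -0.9  8.4]
282 224 [ 17.  -19.9   7.1]
358 224 [16.6 18.2  8.1]
320 228 [20.6 -0.9 -5.4]
320 240 [ 20.6  -0.8 -17.6]
[0.3169 0.317  0.3167 0.3165 0.317  0.3168 0.3185 0.2126 0.1773 0.1764
 0.175  0.1725 0.171  0.1698 0.1684 0.1673 0.1658 0.1624 0.1632 0.1621
 0.1621 0.1609 0.1603 0.1601 0.1617 0.159  0.1607 0.1617 0.1608 0.1609
 0.162  0.1616 0.1614 0.1619 0.1628 0.1613 0.1639 0.1618 0.1623 0.1635
 0.1626 0.1628]
320.243535991778 196.29008854210352
cartridge_head {'point': [451.2, 229.0], 'conf': 0.89}
cartridge_head {'point': [320.9, 247.2], 'conf': 0.87}
cartridge_wing {'point': [440.2, 209.6], 'conf': 0.93}
cartridge_wing {'point': [322.1, 271.8], 'conf': 0.59}
```

Request:
{"method": "play_rows", "body": {"motion": [{"delta_pos": [0.5,-0.15,0],"twist": [0,0,0],"gripper": 5},{"delta_pos": [0.96,-0.29,0],"twist": [0,0,0],"gripper": 5},{"delta_pos": [0.96,-0.29,0],"twist": [0,0,0],"gripper": 5},{"delta_pos": [0.96,-0.29,0],"twist": [0,0,0],"gripper": 5},{"delta_pos": [0.96,-0.29,0],"twist": [0,0,0],"gripper": 5},{"delta_pos": [0.96,-0.29,0],"twist": [0,0,0],"gripper": 5},{"delta_pos": [0.96,-0.29,0],"twist": [0,0,0],"gripper": 5},{"delta_pos": [0.96,-0.29,0],"twist": [0,0,0],"gripper": 5},{"delta_pos": [0.96,-0.29,0],"twist": [0,0,0],"gripper": 5},{"delta_pos": [0.96,-0.29,0],"twist": [0,0,0],"gripper": 5},{"delta_pos": [0.96,-0.29,0],"twist": [0,0,0],"gripper": 5},{"delta_pos": [0.96,-0.29,0],"twist": [0,0,0],"gripper": 5},{"delta_pos": [0.96,-0.29,0],"twist": [0,0,0],"gripper": 5},{"delta_pos": [0.96,-0.29,0],"twist": [0,0,0],"gripper": 5},{"delta_pos": [0.96,-0.29,0],"twist": [0,0,0],"gripper": 5},{"delta_pos": [0.96,-0.29,0],"twist": [0,0,0],"gripper": 5},{"delta_pos": [0.96,-0.29,0],"twist": [0,0,0],"gripper": 5},{"delta_pos": [0.96,-0.29,0],"twist": [0,0,0],"gripper": 5},{"delta_pos": [0.5,-0.22,0],"twist": [0,0,0],"gripper": 5},{"delta_pos": [0,0,0],"twist": [0,0,0],"gripper": 5}]}}

```text
time: 22.15
position: [0.5372, -0.1454, 0.1607]
ee_rot: [179.8, -0.3, -104.2]
ft_force: [-1.2, 0.7, -1.8]
grip_width: 0.0109
grasp_force: 61.3
```

```bash
python3 - <<'E'
from h import *
P=[]
for k in range(6):
    p,d=vision.snapshot('wrist'); s=sensors.sense(); P.append(np.r_[s['position'],s['ft_force'],s['ee_rot'][2]])
m=np.mean(P,0); print(m.round(4)); R0=R.from_euler('xyz',s['ee_rot'],degrees=True)
print('shift',(R0.inv().apply(np.array([.537,-.143,.127])-m[:3])/.02).round(2))
save('w5.png',p)
for r in vision.landmark_of('wrist','mouth')[:1]: print(r,px2w('wrist',d,*r['point'],.058).round(4))
goto()
E
```

```text
[ 5.373000e-01 -1.437000e-01  1.608000e-01 -1.632000e-01  5.090000e-02
 -2.463300e+00 -1.040618e+02]
shift [-0.04  0.02  1.69]
{'point': [320.5, 194.4], 'conf': 0.97} [ 0.5376 -0.1443  0.058 ]
t 22.5 pos [ 0.5375 -0.1434  0.1609] rpy [ 179.8   -0.2 -104. ] q [  2.  19. -15.   0. -56. -16.] F [ 0.2  0.4 -1.8] w 0.0105 gf 61.27009391784668
```

View pics/w5.png

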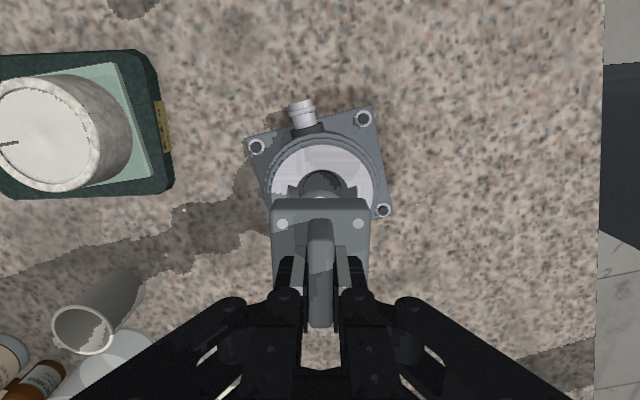

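The mouth shows just beyond the head at (320,185), centred under the cartridge within about 1 mm. The slots are symmetric at columns 290 and 350. I'll descend gently.

Request:
{"method": "play_rows", "body": {"motion": [{"delta_pos": [0,0,0.5],"twist": [0,0,0],"gripper": 5},{"delta_pos": [0,0,0.5],"twist": [0,0,0],"gripper": 5},{"delta_pos": [0,0,0.5],"twist": [0,0,0],"gripper": 5},{"delta_pos": [0,0,0.15],"twist": [0,0,0],"gripper": 5},{"delta_pos": [0,0,0.1],"twist": [0,0,0],"gripper": 5},{"delta_pos": [0,0,0.1],"twist": [0,0,0],"gripper": 5},{"delta_pos": [0,0,0],"twist": [0,0,0],"gripper": 5}]}}

```text
time: 23.2
position: [0.5374, -0.1442, 0.1237]
ee_rot: [179.8, -0.2, -104.1]
ft_force: [0.1, 0.1, -1.5]
grip_width: 0.0104
grasp_force: 61.2
```

Request:
{"method": "play_rows", "body": {"motion": [{"delta_pos": [0,0,0.1],"twist": [0,0,0],"gripper": 5},{"delta_pos": [0,0,0.1],"twist": [0,0,0],"gripper": 5},{"delta_pos": [0,0,0],"twist": [0,0,0],"gripper": 5}]}}

```text
time: 23.5
position: [0.5371, -0.1442, 0.1196]
ee_rot: [179.8, -0.2, -104.1]
ft_force: [0.4, -0.0, -0.9]
grip_width: 0.0109
grasp_force: 61.3
```

Request:
{"method": "play_rows", "body": {"motion": [{"delta_pos": [0,0,0.1],"twist": [0,0,0],"gripper": 5},{"delta_pos": [0,0,0.1],"twist": [0,0,0],"gripper": 5},{"delta_pos": [0,0,0],"twist": [0,0,0],"gripper": 5}]}}

```text
time: 23.8
position: [0.5376, -0.1445, 0.1176]
ee_rot: [179.9, -0.3, -104.0]
ft_force: [-2.7, 0.7, 7.0]
grip_width: 0.0105
grasp_force: 62.7
```

Request:
{"method": "play_rows", "body": {"motion": [{"delta_pos": [0,0,0.1],"twist": [0,0,0],"gripper": 5},{"delta_pos": [0,0,0],"twist": [0,0,0],"gripper": 5}]}}

```text
time: 24.0
position: [0.5371, -0.1444, 0.1154]
ee_rot: [179.9, -0.3, -104.0]
ft_force: [-1.3, -0.9, -1.4]
grip_width: 0.0105
grasp_force: 61.4
```

Request:
{"method": "play_rows", "body": {"motion": [{"delta_pos": [0,0,0.1],"twist": [0,0,0],"gripper": 5},{"delta_pos": [0,0,0],"twist": [0,0,0],"gripper": 5}]}}

```text
time: 24.2
position: [0.5367, -0.1442, 0.1111]
ee_rot: [179.8, -0.3, -104.1]
ft_force: [-0.9, -0.2, -2.3]
grip_width: 0.0107
grasp_force: 61.3
```

Request:
{"method": "play_rows", "body": {"motion": [{"delta_pos": [0,0,0.1],"twist": [0,0,0],"gripper": 5},{"delta_pos": [0,0,0],"twist": [0,0,0],"gripper": 5}]}}

```text
time: 24.4
position: [0.5368, -0.1442, 0.109]
ee_rot: [179.7, -0.3, -104.1]
ft_force: [-2.0, -0.5, -2.7]
grip_width: 0.0106
grasp_force: 61.3
```

Request:
{"method": "play_rows", "body": {"motion": [{"delta_pos": [0,0,0.1],"twist": [0,0,0],"gripper": 5},{"delta_pos": [0,0,0],"twist": [0,0,0],"gripper": 5}]}}

```text
time: 24.6
position: [0.5369, -0.1443, 0.1075]
ee_rot: [179.8, -0.3, -104.1]
ft_force: [-1.6, -0.9, -1.0]
grip_width: 0.0105
grasp_force: 61.4
```

Request:
{"method": "play_rows", "body": {"motion": [{"delta_pos": [0,0,0.1],"twist": [0,0,0],"gripper": 5},{"delta_pos": [0,0,0.1],"twist": [0,0,0],"gripper": 5},{"delta_pos": [0,0,0],"twist": [0,0,0],"gripper": 5}]}}

```text
time: 24.9
position: [0.5369, -0.1443, 0.1038]
ee_rot: [179.8, -0.3, -104.1]
ft_force: [-3.2, -1.3, 2.4]
grip_width: 0.0109
grasp_force: 61.9
```

The spring was felt from about 0.106, and the lugs passed the ring level freely, so they are in the slots. Pushing down.

Request:
{"method": "play_rows", "body": {"motion": [{"delta_pos": [0,0,0.1],"twist": [0,0,0],"gripper": 5},{"delta_pos": [0,0,0.1],"twist": [0,0,0],"gripper": 5},{"delta_pos": [0,0,0.1],"twist": [0,0,0],"gripper": 5},{"delta_pos": [0,0,0.1],"twist": [0,0,0],"gripper": 5},{"delta_pos": [0,0,0.1],"twist": [0,0,0],"gripper": 5},{"delta_pos": [0,0,0],"twist": [0,0,0],"gripper": 5}]}}

```text
time: 25.5
position: [0.537, -0.1444, 0.0944]
ee_rot: [179.8, -0.3, -104.0]
ft_force: [-4.5, 0.1, 6.5]
grip_width: 0.0104
grasp_force: 62.5
```

Request:
{"method": "play_rows", "body": {"motion": [{"delta_pos": [0,0,0.1],"twist": [0,0,0],"gripper": 5},{"delta_pos": [0,0,0.1],"twist": [0,0,0],"gripper": 5},{"delta_pos": [0,0,0.1],"twist": [0,0,0],"gripper": 5},{"delta_pos": [0,0,0],"twist": [0,0,0],"gripper": 5}]}}

```text
time: 25.9
position: [0.5371, -0.1444, 0.0889]
ee_rot: [179.8, -0.3, -104.0]
ft_force: [-5.4, -0.1, 9.2]
grip_width: 0.0105
grasp_force: 62.9
```

Request:
{"method": "play_rows", "body": {"motion": [{"delta_pos": [0,0,0.08],"twist": [0,0,0],"gripper": 5},{"delta_pos": [0,0,0],"twist": [0,0,0],"gripper": 5}]}}

```text
time: 26.1
position: [0.5371, -0.1444, 0.0876]
ee_rot: [179.8, -0.3, -104.0]
ft_force: [-5.9, 1.2, 11.4]
grip_width: 0.0107
grasp_force: 63.1
```

Request:
{"method": "play_rows", "body": {"motion": [{"delta_pos": [0,0,0.08],"twist": [0,0,0],"gripper": 5},{"delta_pos": [0,0,0],"twist": [0,0,0],"gripper": 5}]}}

```text
time: 26.3
position: [0.5371, -0.1445, 0.0863]
ee_rot: [179.9, -0.3, -104.0]
ft_force: [-6.8, 0.4, 12.4]
grip_width: 0.0106
grasp_force: 63.2
```

Request:
{"method": "play_rows", "body": {"motion": [{"delta_pos": [0,0,0.08],"twist": [0,0,0],"gripper": 5},{"delta_pos": [0,0,0],"twist": [0,0,0],"gripper": 5}]}}

```text
time: 26.5
position: [0.5372, -0.1445, 0.0862]
ee_rot: [179.9, -0.3, -104.0]
ft_force: [-8.9, 1.7, 20.4]
grip_width: 0.0107
grasp_force: 64.4
```

Bottomed. I'll back off about 2 mm into the free-turn band, then twist clockwise.

Request:
{"method": "play_rows", "body": {"motion": [{"delta_pos": [0,0.025,-0.15],"twist": [0,0,0],"gripper": 5},{"delta_pos": [0,0,0],"twist": [0,0,0.3],"gripper": 5},{"delta_pos": [0,0,0],"twist": [0,0,0.5],"gripper": 5},{"delta_pos": [0,0,0],"twist": [0,0,0.5],"gripper": 5},{"delta_pos": [0,0,0],"twist": [0,0,0.5],"gripper": 5},{"delta_pos": [0,0,0],"twist": [0,0,0],"gripper": 5}], "grip_force": 80}}

```text
time: 27.1
position: [0.5369, -0.1442, 0.0872]
ee_rot: [180.0, -0.3, -119.6]
ft_force: [-4.9, 0.4, 9.1]
grip_width: 0.0104
grasp_force: 78.6
```

```bash
python3 - <<'E'
from h import *
goto(); print(sensors.sense()['wrist_torque'])
E
```

```text
t 27.1 pos [ 0.5369 -0.1442  0.0872] rpy [ 180.    -0.3 -119.6] q [  2.  24. -20.   0. -46. -32.] F [-4.9  0.4  9.1] w 0.0104 gf 78.57851028442383
[ 0.22511765  1.77977557 -0.09120105]
```

Request:
{"method": "play_rows", "body": {"motion": [{"delta_pos": [0,0,0],"twist": [0,0,0.6],"gripper": 5},{"delta_pos": [0,0,0],"twist": [0,0,0.6],"gripper": 5},{"delta_pos": [0,0,0],"twist": [0,0,0.6],"gripper": 5},{"delta_pos": [0,0,0],"twist": [0,0,0.6],"gripper": 5},{"delta_pos": [0,0,0],"twist": [0,0,0.6],"gripper": 5},{"delta_pos": [0,0,0],"twist": [0,0,0.6],"gripper": 5},{"delta_pos": [0,0,0],"twist": [0,0,0.6],"gripper": 5},{"delta_pos": [0,0,0],"twist": [0,0,0.3],"gripper": 5},{"delta_pos": [0,0,0],"twist": [0,0,0.2],"gripper": 5},{"delta_pos": [0,0,0],"twist": [0,0,0],"gripper": 5}]}}

```text
time: 28.1
position: [0.5369, -0.1441, 0.0871]
ee_rot: [-179.9, -0.2, -159.9]
ft_force: [-5.1, 1.3, 7.9]
grip_width: 0.0102
grasp_force: 78.6
```

```bash
python3 - <<'E'
from h import *
goto(); print(sensors.sense()['wrist_torque'])
E
```

```text
t 28.1 pos [ 0.5369 -0.1441  0.0871] rpy [-179.9   -0.2 -159.9] q [  2.  24. -20.   0. -46. -72.] F [-5.1  1.3  7.9] w 0.0102 gf 78.57024550437927
[0.5058387  1.69758669 0.01878827]
```

Request:
{"method": "play_rows", "body": {"motion": [{"delta_pos": [0,0,0],"twist": [0,0,0.2],"gripper": 5},{"delta_pos": [0,0,0],"twist": [0,0,0.2],"gripper": 5},{"delta_pos": [0,0,0],"twist": [0,0,0],"gripper": 5}]}}

```text
time: 28.4
position: [0.537, -0.144, 0.0871]
ee_rot: [-179.8, -0.2, -163.4]
ft_force: [-4.6, 0.8, 8.6]
grip_width: 0.0105
grasp_force: 78.6
```

Request:
{"method": "play_rows", "body": {"motion": [{"delta_pos": [0,0,0],"twist": [0,0,0.2],"gripper": 5},{"delta_pos": [0,0,0],"twist": [0,0,0.2],"gripper": 5},{"delta_pos": [0,0,0],"twist": [0,0,0],"gripper": 5}]}}

```text
time: 28.7
position: [0.5365, -0.144, 0.0871]
ee_rot: [-179.8, -0.3, -166.8]
ft_force: [-5.8, 2.1, 9.3]
grip_width: 0.0107
grasp_force: 78.7
```

```bash
python3 - <<'E'
from h import *
goto(); print(sensors.sense()['wrist_torque'])
E
```

```text
t 28.7 pos [ 0.5365 -0.144   0.0871] rpy [-179.8   -0.3 -166.8] q [  2.  24. -20.   0. -46. -79.] F [-5.8  2.1  9.3] w 0.0107 gf 78.71940493583679
[0.67535412 1.90986739 0.18588064]
```

Request:
{"method": "play_rows", "body": {"motion": [{"delta_pos": [0,0,0],"twist": [0,0,0.2],"gripper": 5},{"delta_pos": [0,0,0],"twist": [0,0,0],"gripper": 5}]}}

```text
time: 28.9
position: [0.536, -0.144, 0.087]
ee_rot: [-179.9, -0.3, -168.5]
ft_force: [-5.6, 2.5, 9.3]
grip_width: 0.0104
grasp_force: 78.9
```

```bash
python3 - <<'E'
from h import *
goto(); print(sensors.sense()['wrist_torque'])
E
```

```text
t 28.9 pos [ 0.536 -0.144  0.087] rpy [-179.9   -0.3 -168.5] q [  2.  24. -20.   0. -46. -80.] F [-5.6  2.5  9.3] w 0.0104 gf 78.85671973228455
[0.68033407 2.20003975 0.15566902]
```

Request:
{"method": "play_rows", "body": {"motion": [{"delta_pos": [0,0,0],"twist": [0,0,0.2],"gripper": 5},{"delta_pos": [0,0,0],"twist": [0,0,0.2],"gripper": 5},{"delta_pos": [0,0,0],"twist": [0,0,0],"gripper": 5}]}}

```text
time: 29.2
position: [0.5362, -0.1441, 0.0871]
ee_rot: [-179.8, -0.3, -171.7]
ft_force: [-6.1, 2.2, 9.8]
grip_width: 0.0105
grasp_force: 81.0
```

```bash
python3 - <<'E'
from h import *
goto(); print(sensors.sense()['wrist_torque'])
p,d=vision.snapshot('wrist'); save('w6.png',p)
E
```

```text
t 29.2 pos [ 0.5362 -0.1441  0.0871] rpy [-179.8   -0.3 -171.7] q [  2.  24. -20.   0. -46. -84.] F [-6.1  2.2  9.8] w 0.0105 gf 81.02807521820068
[0.64409401 2.13582015 1.14647616]
```

View pics/w6.png

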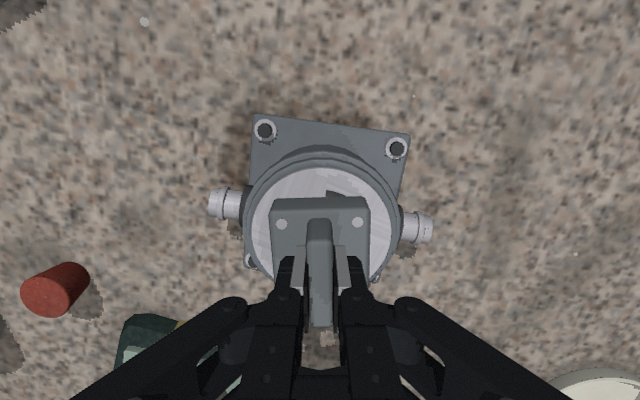

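Torque jumped to 1.15 N·m with the head square in the fingers, so this is the stop. I'll let the spring lift it into the notches while still guiding.

Request:
{"method": "play_rows", "body": {"motion": [{"delta_pos": [0,0,-0.1],"twist": [0,0,-0.08],"gripper": 5},{"delta_pos": [0,0,-0.1],"twist": [0,0,0],"gripper": 5},{"delta_pos": [0,0,-0.1],"twist": [0,0,0],"gripper": 5},{"delta_pos": [0,0,0],"twist": [0,0,0],"gripper": 5}]}}

```text
time: 29.65
position: [0.5355, -0.1438, 0.0897]
ee_rot: [-179.9, -0.4, -171.3]
ft_force: [0.5, 0.2, -18.2]
grip_width: 0.0101
grasp_force: 78.8
```

Request:
{"method": "play_rows", "body": {"motion": [{"delta_pos": [0,0,-0.08],"twist": [0,0,0],"gripper": 5},{"delta_pos": [0,0,0],"twist": [0,0,0],"gripper": 5}]}}

```text
time: 29.85
position: [0.5356, -0.1438, 0.0923]
ee_rot: [-179.9, -0.4, -171.3]
ft_force: [-0.8, 0.2, -19.7]
grip_width: 0.0107
grasp_force: 78.5
```

```bash
python3 - <<'E'
from h import *
goto(); print(sensors.sense()['wrist_torque'])
E
```

```text
t 29.85 pos [ 0.5356 -0.1438  0.0923] rpy [-179.9   -0.4 -171.3] q [  2.  24. -20.   0. -47. -83.] F [ -0.8   0.2 -19.7] w 0.0107 gf 78.50300073623657
[0.139784   0.11857936 1.03523329]
```

Request:
{"method": "play_rows", "body": {"motion": [{"delta_pos": [0,0,0.1],"twist": [0,0,-0.1],"gripper": 5},{"delta_pos": [0,0,0],"twist": [0,0,-0.1],"gripper": 5},{"delta_pos": [0,0,0],"twist": [0,0,0],"gripper": 5}]}}

```text
time: 30.15
position: [0.5358, -0.144, 0.093]
ee_rot: [-179.9, -0.3, -169.6]
ft_force: [-5.0, 2.3, -5.9]
grip_width: 0.0104
grasp_force: 79.0
```

```bash
python3 - <<'E'
from h import *
goto(); print(sensors.sense()['wrist_torque'])
E
```

```text
t 30.15 pos [ 0.5358 -0.144   0.093 ] rpy [-179.9   -0.3 -169.6] q [  2.  23. -20.   0. -47. -82.] F [-5.   2.3 -5.9] w 0.0104 gf 79.03833389282227
[0.88158702 1.71208388 0.43005183]
```

Request:
{"method": "play_rows", "body": {"motion": [{"delta_pos": [0,0,0],"twist": [0,0,-0.1],"gripper": 5},{"delta_pos": [0,0,-0.08],"twist": [0,0,0],"gripper": 5},{"delta_pos": [0,0,0],"twist": [0,0,0],"gripper": 5}]}}

```text
time: 30.45
position: [0.5359, -0.1444, 0.0954]
ee_rot: [-179.9, -0.3, -168.8]
ft_force: [-5.5, -0.2, -3.4]
grip_width: 0.0103
grasp_force: 79.3
```

```bash
python3 - <<'E'
from h import *
goto(); print(sensors.sense()['wrist_torque'])
E
```

```text
t 30.45 pos [ 0.5359 -0.1444  0.0954] rpy [-179.9   -0.3 -168.8] q [  2.  23. -20.   0. -47. -81.] F [-5.5 -0.2 -3.4] w 0.0103 gf 79.2879331111908
[0.63298925 1.9797779  0.24117117]
```

Head is at about 20 mm, the locked height. A quick light pull will check the lock.

Request:
{"method": "play_rows", "body": {"motion": [{"delta_pos": [0,0,-0.08],"twist": [0,0,-0.2],"gripper": 5},{"delta_pos": [0,0,0],"twist": [0,0,-0.2],"gripper": 5},{"delta_pos": [0,0,0],"twist": [0,0,0],"gripper": 5}]}}

```text
time: 30.75
position: [0.5359, -0.1445, 0.0955]
ee_rot: [-179.9, -0.3, -165.5]
ft_force: [-3.2, -0.0, -9.4]
grip_width: 0.0102
grasp_force: 79.0
```

```bash
python3 - <<'E'
from h import *
goto(); print(sensors.sense()['wrist_torque'])
E
```

```text
t 30.75 pos [ 0.5359 -0.1445  0.0955] rpy [-179.9   -0.3 -165.5] q [  2.  23. -20.   0. -47. -77.] F [-3.2 -0.  -9.4] w 0.0102 gf 78.97677540779114
[ 0.2715673   1.33745014 -0.07003461]
```

Height holds at 0.0955 against the pull, so it's in the notches. I'll relax, release and rise.

Request:
{"method": "play_rows", "body": {"motion": [{"delta_pos": [0,0,0.06],"twist": [0,0,0.2],"gripper": 5},{"delta_pos": [0,0,0],"twist": [0,0,0],"gripper": 14},{"delta_pos": [0,0,0],"twist": [0,0,0],"gripper": 25},{"delta_pos": [0,0,0],"twist": [0,0,0],"gripper": 40},{"delta_pos": [0,0,0],"twist": [0,0,0],"gripper": 45},{"delta_pos": [0,0,0],"twist": [0,0,0],"gripper": 45},{"delta_pos": [0,0,-0.5],"twist": [0,0,0],"gripper": 45},{"delta_pos": [0,0,-0.9],"twist": [0,0,0],"gripper": 45},{"delta_pos": [0,0,-0.9],"twist": [0,0,0],"gripper": 45},{"delta_pos": [0,0,-0.9],"twist": [0,0,0],"gripper": 45},{"delta_pos": [0,0,-0.9],"twist": [0,0,0],"gripper": 45},{"delta_pos": [0,0,-0.9],"twist": [0,0,0],"gripper": 45},{"delta_pos": [0.4,0,-0.9],"twist": [0,0,0],"gripper": 45},{"delta_pos": [0,0,0],"twist": [0,0,0],"gripper": 45}]}}

```text
time: 32.15
position: [0.5305, -0.1459, 0.2152]
ee_rot: [-179.7, 0.1, -167.0]
ft_force: [1.0, 0.7, 0.2]
grip_width: 0.0455
grasp_force: 0.0
```

```bash
python3 - <<'E'
from h import *
goto()
i=vision.camera_info('wrist');p,d=vision.snapshot('wrist'); save('w7.png',p)
# heights of surfaces near the housing
f=200/np.tan(np.radians(i['fovy']/2)); T=np.linalg.inv(np.array(i['world_to_cam']))
v,u=np.mgrid[0:400,0:640]; P=np.stack([(u-i['cx'])/f*d,(v-i['cy'])/f*d,d],-1)@T[:3,:3].T+T[:3,3]
r=np.hypot(P[...,0]-.5365,P[...,1]+.144); 
h,e=np.histogram(P[...,2][(r<.036)&(d>0)],bins=np.arange(.04,.125,.002)); print([(round(a,3),int(b)) for a,b in zip(e,h) if b>30])
bd=P[...,2][(r>.1)&(r<.13)&(d>0)]; print('bench',np.median(bd))
E
```

```text
t 32.15 pos [ 0.5305 -0.1459  0.2152] rpy [-1.797e+02  1.000e-01 -1.670e+02] q [  2.  15. -12.   0. -63. -79.] F [1.  0.7 0.2] w 0.0455 gf 0.0
[(np.float64(0.054), 549), (np.float64(0.056), 482), (np.float64(0.068), 32), (np.float64(0.072), 43), (np.float64(0.076), 42), (np.float64(0.08), 40), (np.float64(0.082), 40), (np.float64(0.084), 357), (np.float64(0.086), 1961), (np.float64(0.088), 153), (np.float64(0.112), 187), (np.float64(0.114), 558)]
bench -0.002059934473719105
```

View pics/w7.png

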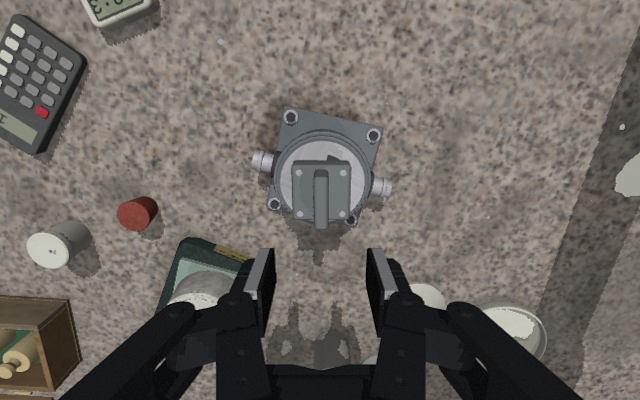

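Released, the cartridge sits upright in the housing at (320,185). Its head top is about 31 mm above the ring, so the head centre is about 20 mm above the mouth: locked.

```bash
python3 -c "
from bench import ticket
print(ticket.sign_off())"
```

```text
the job is handed in; nothing more can be done
None
```

The cartridge was stood upright and released, re-gripped from above, pushed into the housing and turned clockwise to the stop. Released, it sits about 20 mm above the mouth, the locked height, and the job was handed in at about 32 s of the 72 s allowed.

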